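# Soap in the tub, then draw the dish brush out from under the board

## Task

Get ready to wash up: press the soap dispenser's pump all the way down and let it spring back up. Then take the long dish brush out of the washing-up tub, tilting it and drawing it out through the open end beside the chopping board, without shifting the board, the mug drying on it or anything else on the worktop. Finish while still holding the brush in the gripper, well clear above the tub and board and still, with its bristle head lower than its handle end and over the open part of the tub so that it drips back in.

Things in the scene. Friction and masses are not known exactly. Their poses are not given: they have to be found in the camera images.
- tub: Pale mint plastic washing-up tub, fixed, open on top. Origin: centre of its underside; x across, y along it, z up. Inside: x -120..120, y -195..195 mm, floor at z = 4 mm, walls 4 mm thick, rim 262 x 412 mm over all, its top at z = 110 mm. The board covers the +y end; the -y end is open.
- board: Loose wooden chopping board 290 (x) x 235 (y) x 20 mm, 0.9 kg, lying across the tub's rim over its +y end, two 14 mm cleats beneath inside the tub walls. Origin: centre of the slab's underside, 110 mm above the table. Axes as the tub's; its edge at y = -117.5 mm faces the opening, which runs 150 to 170 mm on to the tub's -y end wall.
- brush: Loose beech dish brush 300 mm long, about 0.08 kg, bristles down on the tub's floor, head under the board, 130 to 155 mm of handle in the opening. Origin: mid-length, at floor level; x from head to handle end, z up. Handle: bar 20 wide (y), 14 high; centre line straight from x = -110, z = 31 to x = 150, z = 7 mm. Head: 56 across, 36 high, centred at x = -122 mm.
- brush_head (a point): Centre of the underside of the brush's bristles (brush frame: x = -122, y = 0, z = 0 mm).
- brush_tip (a point): Free end of the brush's handle, at its centre line (brush frame: x = 150, y = 0, z = 7 mm).
- soap: Amber soap bottle, 66 mm across, fixed in a wire caddy that hooks over the tub's open -y end wall, near one corner (tub x about 75 to 95 mm). Origin: centre of its foot on the table; y points to the tub. A pump stands on it, 186 mm high, its spout reaching 72 mm towards the tub's inside.
- pump (a joint): Travel of the sprung pump head: 0 up, 0.014 m fully down. About 3 N starts it moving, 9 N holds it fully down; it springs back by itself.
- pump_top (a point): Centre of the pump head's flat round top, 36 mm across: 186 mm above the table when up. It is pressed straight down.
- mug: White mug drying upside down on the board, 80 mm across, 90 mm high. Loose. Origin: centre of its mouth, on the board.
- pan: Black frying pan on the table to the left of the tub, 224 mm across, 42 mm high, handle along its +x to 295 mm. Loose. Origin: centre of its underside.
- bowl: Blue bowl near the robot on the left, 140 mm across, 55 mm high. Loose. Origin: centre of its underside.
- tumbler: Green glass tumbler beyond the tub, 70 mm across, 110 mm high. Loose. Origin: centre of its underside.
- cup: Small white coffee cup to the right of the soap, 68 mm across, 55 mm high. Loose. Origin: centre of its underside.
- mill: Dark wooden pepper mill, 52 mm across, 138 mm high, far right. Loose. Origin: centre of its foot.
- spoon: Wooden spoon 280 mm long lying on the table at the right. Loose. Origin: at mid-length.
There are look-alikes about, which are no part of the job. Leave any red look-alike of the soap alone.

How it is judged:
By the outcome, as a careful person would: the job done as asked, in the order asked, and still so for the second after the job is handed in, while the arm keeps its last pose, push and grip.
It also fails if it takes over 51 s, if anything falls off the work surface, if the arm or the gripper's body presses on something with over 40 N, if the wrist force passes 120 N, or if a joint passes its speed limit or range.

## Robot

A 6-joint arm with a two-finger parallel gripper is mounted at the origin on the work surface. World frame = base frame: x ahead of the robot, y to its left, z up, the work surface at z = 0. Lengths are in mm, angles in rad, forces in N, time in s.
With the tool pointing down it reaches from about 425 to 925 mm from the base axis. Payload 12.5 kg.
Tool frame: the origin (TCP) lies at the very end of the fingers, on their centre line; the grasp point (between the pads) lies 19 mm behind it; z points along the fingers, y is the line along which they close (so a half turn about z gives the same grasp; the last joint's range is limited). The gripper opens to 85 mm and grips with 20 to 120 N. Pads are 22 mm wide; open, the fingers measure 114 mm over their backs; the gripper's body (76 mm by 85 mm) begins 54 mm behind the grasp point. The pads swing forward as they close: fully open they stand 13 mm farther back than shut.
Start: joints at [-1.263, 0.491, 1.559, -0, 1.092, -0.106], TCP at [251.331, -572.257, 231.327] pointing down, gripper open.
Joint ranges: [-3.1, 3.1], [-0.84, 2.19], [0.05, 2.79], [-1.13, 4.28], [0.06, 2.93], [-2.69, 2.69]. Speed limits (rad/s): [2.22, 2.22, 2.79, 3.14, 3.14, 3.14].

## Interface

Orientations are given as [roll, pitch, yaw] about the fixed x, y, z axes, in that order (R = Rz(yaw) Ry(pitch) Rx(roll)).
In Python, from workcell import r gives the robot as it stands. The module is installed in compiled form; this text tells all that it offers.
- The arm moves only by the tool play_rows, never from a script. Its argument "increments" is a list of rows, each a list of 3 entries, a list of its own where there are three numbers: the opening in per cent of the stroke, from 0 (shut) to 100 (fully open), then the shift along the tool's x, y, z in m, then the turn, a rotation vector about the tool's x, y, z in rad. A call has 1 to 12 rows; each row is the pose to reach, as a shift and turn from the pose commanded when the call began, along the tool's axes at that moment; what a row does not reach only later rows make up. A row lasts 1/8 s, in which the tool goes at most 62.5 mm and 10.7 degrees, less where a joint would pass 70% of its speed; a pose out of reach is approached as far as the arm can. A call with a gripper value outside its range is refused whole. The fingers move at their own pace and stop on an object; "squeeze" is the grip in N (left out, the last holds). Time passes only in rows, so rows that repeat a pose let the fingers close. It gives the time, the measured TCP pose, the force, the opening and the grip force at its end, in the units of the state.
- r.sense(): the state, without advancing time (a new reading comes with each control period).
- r.get_image(name): name is "scene" or "top" or "wrist"; returns (picture, depth): 384x512x3 uint8, blue, green, red; 384x512 float32, mm along the optical axis (not along the pixel's ray), 0 where there is no reading.
- r.camera_params(name): a dict with "mtx" (3x3 intrinsics, pixels), "R" (3x3) and "t" (3): a world point X has camera coordinates R X + t. Camera axes: x right, y down, z forward; pixel columns grow to the right and rows downward; lengths in mm; the calibration is good to about 2 mm. A picture is of the moment at which its call begins: read the wrist's pose just before it. camera_params takes no time and is no camera call; for the wrist camera it gives the pose at the moment of the call.
- r.close_job(): hands the job in; it is judged then, once.
Trained networks look in the newest picture that a camera, given by its name, has taken for a name from the list of things; names that differ only in an ending like _2 or _b are one class to them, and where a whole thing is asked for, a point or a joint stands for the part that bears it (a point fixed in the world has none). Each returns a list of dicts, best first, with "p" (0 to 1); they miss things now and then, are a little off and sometimes report something else, mostly with a low value. They report only what shows in the picture. A call takes as long as a camera call. They do not tell look-alikes from the thing itself.
- r.look_for(camera, name): "bbox" ([centre column, centre row, width, height] in pixels, round what is visible of it).
- r.silhouettes(camera, name): "pixels" (384x512 bool, what is visible of it) and "bbox" ([centre column, centre row, width, height] in pixels, round what is visible of it).
- r.tip_of(camera, name): "point" ([column, row] in pixels: a listed point, or the origin of a listed thing).
The state is a dict: "t": time; "qpos": joint angles; "joint_velocities": joint speeds; "effort": joint torques, N m; "position": TCP position; "eef_rot": TCP orientation; "wrist_force": force on the tool from outside, world axes, zero at the start; "wrist_torque": the same for the moment, N m; "opening": opening from 0.0 (shut) to 1.0 (fully open); "gripper_force": force on a finger pad.
Only numpy, scipy, OpenCV 4.12 (cv2) and the standard library are available. Lean on these libraries where they do the work, as an engineer would, in place of code of your own. Each camera call takes 0.05 s, during which the arm holds its last target. There are 200 camera calls.

## Working session

There is one attempt and no reset: what is moved stays moved. The work goes in short steps, Python scripts to look and compute and a tool call to move; the robot and the scene stay as the last step left them, time stands still between calls to the robot, and variables do not carry over. Pictures are saved under pics/ and viewed, at most 10 in all, crops included, and the job is handed in when it is done.

Besides the shell and the picture viewer there is one more tool, called after ">>>" as name(argument=value, ...), one argument or row to a line, values as JSON. play_rows: Moves the arm, as the interface text tells. Its arguments: {"type":"object","properties":{"increments":{"type":"array","items":{"type":"array"}},"squeeze":{"type":"number"}},"required":["increments"]}

```bash
mkdir -p pics
cat > h.py <<'E'
import numpy as np, cv2
from workcell import r
from scipy.spatial.transform import Rotation as Ro
def grab(n):
    p=r.camera_params(n); im,d=r.get_image(n); return im,d,p
def w(p,u,v,z):
    return p["R"].T@(np.linalg.inv(p["mtx"])@np.array([u,v,1.])*z-p["t"])
def onplane(p,u,v,h):
    c=-p["R"].T@p["t"]; d=p["R"].T@np.linalg.inv(p["mtx"])@np.array([u,v,1.]); return c+d*(h-c[2])/d[2]
def cloud(d,p):
    v,u=np.mgrid[:d.shape[0],:d.shape[1]]
    q=np.stack([u*d,v*d,d],-1)@np.linalg.inv(p["mtx"]).T
    return (q-p["t"])@p["R"]
E
python3 - <<'E'
from h import *
for n in("scene","top"):
    im,d,p=grab(n); cv2.imwrite(f"pics/{n}0.png",im); np.savez(f"{n}0.npz",im=im,d=d,**p)
    for k in("soap","pump","brush","mug","board","tub"):
        for o in r.look_for(n,k)[:3]:
            b=o["bbox"]; print(n,k,round(o["p"],2),np.round(b))
    for k in("pump_top","brush_tip"):
        for o in r.tip_of(n,k)[:3]:
            u,v=o["point"]; 
            print(n,k,round(o["p"],2),np.round([u,v]),np.round(w(p,u,v,d[int(v),int(u)])), np.round(onplane(p,u,v,186 if k=="pump_top" else 11)))
print(r.sense())
E
```

```text
scene soap 0.85 [266. 143.  17.  43.]
scene soap 0.78 [226. 169.  20.  26.]
scene soap 0.68 [231. 133.  17.  38.]
scene pump 0.59 [226. 159.   8.   9.]
scene pump 0.41 [268. 128.  11.   5.]
scene mug 0.9 [270. 228.  24.  28.]
scene board 0.94 [270. 228.  95.  65.]
scene tub 0.57 [261. 225.  88. 106.]
scene pump_top 0.62 [227. 152.] [ 416. -407.   -3.] [ 516. -216.  186.]
scene pump_top 0.57 [269. 123.] [ 270. -286.  187.] [ 270. -287.  186.]
scene pump_top 0.57 [198. 161.] [ 569. -387.   27.] [ 638. -226.  186.]
scene brush_tip 0.4 [251. 197.] [478. -87.  19.] [474. -94.  11.]
top soap 0.97 [380. 225.  28.  17.]
top soap 0.63 [317. 180.  24.  21.]
top pump 0.52 [386. 222.  26.  12.]
top brush 0.49 [273. 190.  38.  18.]
top mug 0.86 [212. 160.  31.  28.]
top board 0.92 [227. 166.  90.  95.]
top pump_top 0.62 [392. 222.] [ 379. -424.  191.] [ 379. -425.  186.]
top pump_top 0.51 [325. 174.] [ 537. -197.  179.] [ 536. -196.  186.]
top brush_tip 0.61 [290. 195.] [476. -92.  -0.] [475. -91.  11.]
{'t': 0.9, 'qpos': array([-1.26259748e+00,  4.90897214e-01,  1.55890836e+00,  1.18951094e-05,
        1.09170525e+00, -1.05659039e-01]), 'joint_velocities': array([ 7.29966870e-04,  3.61045404e-04,  7.37465467e-05, -2.24450222e-04,
        9.19591178e-04,  6.85889532e-04]), 'effort': array([ 5.13553969e-04, -6.18255115e+01, -2.61839229e+01, -8.21213689e-05,
        6.58006684e-04, -6.23675447e-06]), 'position': array([ 251.33308784, -572.2500294 ,  231.32579024]), 'eef_rot': array([ 3.14151017e+00, -1.86822558e-06,  4.13852403e-01]), 'wrist_force': array([-0.31879889,  0.08100283, -0.40705482]), 'wrist_torque': array([-0.00455444,  0.02086616, -0.0125116 ]), 'gripper_force': 0.0, 'opening': 0.9975576269267137}
```

```bash
python3 -c "
import cv2,numpy as np
a=cv2.imread('pics/scene0.png');b=cv2.imread('pics/top0.png')
cv2.imwrite('pics/both.png',cv2.resize(np.vstack([a,b]),(800,600)) if 0 else cv2.resize(np.hstack([a,b]),(800,300)))"
```

```text
(no output)
```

View pics/top0.png

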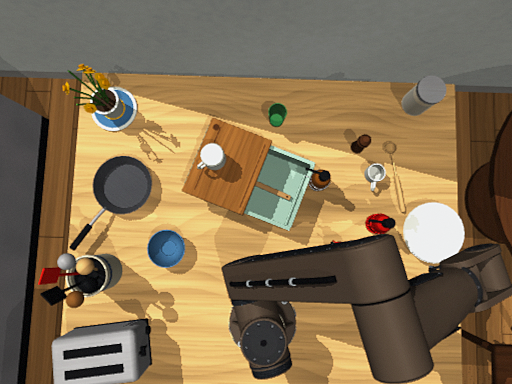

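View pics/scene0.png

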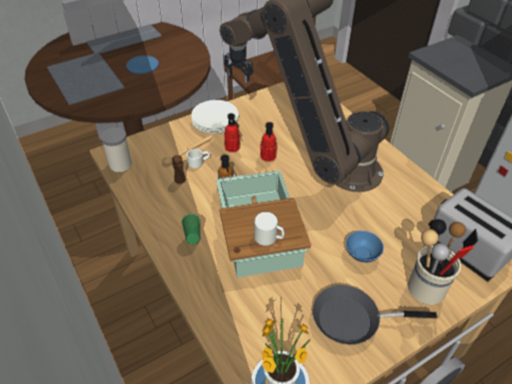

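Candidates for the soap in the top view are amber at (318,180), red at (380,225), and red at (336,243), partly hidden by the arm. The scene view shows them at amber (226,165), red (232,133) and red (269,143). By the description I choose the amber one, and will check it in a crop. The brush handle is at top (273,190), with its tip near (290,195).

Run:
```python
from h import *
z=np.load("top0.npz"); p={k:z[k] for k in("mtx","R","t")}; im,d=z["im"],z["d"]
c=cloud(d,p)
cv2.imwrite("pics/crop.png",cv2.resize(im[125:245,170:345],(800,548),interpolation=cv2.INTER_CUBIC))
print("cam",-p["R"].T@p["t"],p["mtx"][0,0])
vv,uu=np.mgrid[:384,:512]
reg=(uu>170)&(uu<290)&(vv>105)&(vv<225)
m=reg&(abs(c[...,2]-130)<5)
n,l,s,_=cv2.connectedComponentsWithStats(m.astype(np.uint8)); k=1+np.argmax(s[1:,4]); P=c[l==k][:,:2].astype(np.float32)
R=cv2.minAreaRect(P); print("board",R,cv2.boxPoints(R).round())
hsv=cv2.cvtColor(im,cv2.COLOR_BGR2HSV)
rim=(uu>170)&(uu<335)&(vv>105)&(vv<240)&(abs(c[...,2]-110)<5)&(hsv[...,0]>60)&(hsv[...,0]<100)
P2=c[rim][:,:2].astype(np.float32);print(len(P2)); R=cv2.minAreaRect(P2); print("rim",R,cv2.boxPoints(R).round())
h=(uu>250)&(uu<298)&(vv>178)&(vv<205)&(hsv[...,0]<25)&(c[...,2]<60)&(c[...,2]>-10)
Q=c[h]; print("handle",len(Q)); 
x,y=Q[:,0],Q[:,1]; C=np.median(Q,0);R=cv2.minAreaRect(Q[:,:2].astype(np.float32)); print(R,cv2.boxPoints(R).round(),Q[:,2].min(),Q[:,2].max())
t=(uu>303)&(uu<335)&(vv>160)&(vv<195)&(c[...,2]>172)
print("pumptop",c[t].round()[:40:2],c[t].mean(0),t.sum())
for k in("mug","tumbler","cup","bowl","mill"):pass
```

```text
cam [ 341.76129469   26.62447985 1518.15090744] 392.6195373814241
board ((565.949951171875, 147.2806854248047), (235.2232666015625, 289.556884765625), 70.09359741210938) [[390.  86.]
 [662. -13.]
 [742. 209.]
 [470. 307.]]
525
rim ((568.76611328125, -61.77915954589844), (198.75717163085938, 432.18768310546875), 76.61271667480469) [[ 336. -108.]
 [ 756. -208.]
 [ 802.  -15.]
 [ 382.   85.]]
handle 201
((493.5551452636719, -23.17596435546875), (148.30706787109375, 31.40534782409668), 72.52046966552734) [[456. -89.]
 [486. -99.]
 [531.  43.]
 [501.  52.]] -3.300899635735185 35.500920391129114
pumptop [[ 558. -132.  175.]
 [ 557. -138.  181.]
 [ 554. -135.  179.]
 [ 554. -142.  181.]
 [ 554. -149.  181.]
 [ 550. -138.  179.]
 [ 551. -146.  178.]
 [ 550. -152.  185.]
 [ 547. -145.  179.]
 [ 547. -152.  182.]
 [ 546. -158.  186.]
 [ 548. -167.  177.]
 [ 548. -190.  182.]
 [ 548. -197.  182.]
 [ 549. -204.  180.]
 [ 544. -156.  177.]
 [ 544. -162.  182.]
 [ 544. -169.  181.]
 [ 544. -176.  183.]
 [ 544. -186.  186.]] [ 527.8316695  -172.34462631  244.178891  ] 130
```

View pics/crop.png

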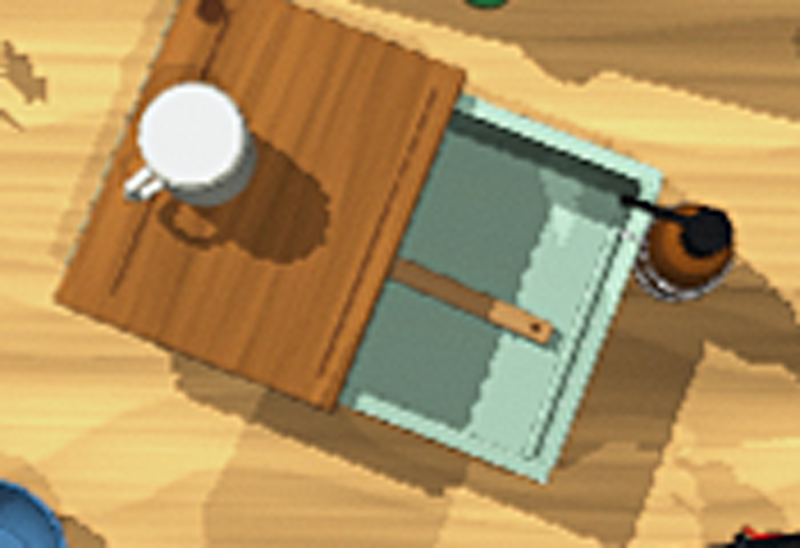

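The crop shows the amber bottle at about (318,180), with its black pump top at crop (708,232), i.e. pixel (325,176). That puts the top near (532,-194) at 186 mm. In tub axes that is x≈84, which matches the description. The brush handle lies about mid-opening, with its tip near (473,-92). I'll raise the arm first to clear the red bottle, then move over.

>>> play_rows(
  increments=[
    [0, [0, 0, -0.05], [0, 0, 0]],
    [0, [0, 0, -0.11], [0, 0, 0]],
    [0, [0.03, -0.02, -0.13], [0, 0, -0.08]],
    [0, [0.08, -0.05, -0.13], [0, 0, -0.16]],
    [0, [0.13, -0.085, -0.13], [0, 0, -0.26]],
    [0, [0.18, -0.12, -0.13], [0, 0, -0.36]],
    [0, [0.23, -0.155, -0.13], [0, 0, -0.46]],
    [0, [0.28, -0.19, -0.13], [0, 0, -0.56]],
    [0, [0.33, -0.225, -0.13], [0, 0, -0.66]],
    [0, [0.375, -0.255, -0.13], [0, 0, -0.75]],
    [0, [0.411, -0.28, -0.13], [0, 0, -0.81]],
    [0, [0.411, -0.28, -0.13], [0, 0, -0.81]],
  ],
  squeeze=60,
)

```text
t: 2.4
position: [516.0, -148.3, 361.2]
eef_rot: [3.142, -0.0, 1.228]
wrist_force: [-1.9, 0.2, 0.1]
opening: -0.0
gripper_force: 0.0
```

Run:
```python
from h import *
s=r.sense();print(s["t"],s["position"],s["eef_rot"],s["qpos"].round(2),s["opening"])
im,d,p=grab("wrist"); cv2.imwrite("pics/w1.png",im); np.savez("w1.npz",im=im,d=d,**p)
T=Ro.from_euler("xyz",s["eef_rot"]).as_matrix()
print("cam in tool",T.T@(-p["R"].T@p["t"]-s["position"]))
for k,h in(("pump_top",186),("brush_tip",11)):
    for o in r.tip_of("wrist",k)[:2]:
        u,v=o["point"];print(k,o["p"],u,v,w(p,u,v,d[int(v),int(u)]),onplane(p,u,v,h))
```

```text
2.4 [ 516.01303118 -148.34086648  361.23195863] [ 3.14151306e+00 -1.89925018e-04  1.22799479e+00] [-0.4   0.25  1.58  0.    1.31 -0.06] -0.0003300136639713037
cam in tool [  79.74525939    0.57503045 -142.93668119]
pump_top 0.57 130.0 316.3 [ 479.37033306 -123.12301554  429.51278733] [ 270.75853837 -285.11216018  186.        ]
pump_top 0.56 288.8 205.2 [ 537.32185674 -198.53377785  188.01537595] [ 537.28349935 -199.33110558  186.        ]
brush_tip 0.63 222.7 132.5 [464.80848385 -98.6061051    5.71924166] [465.6404431  -98.33960515  11.        ]
```

View pics/w1.png

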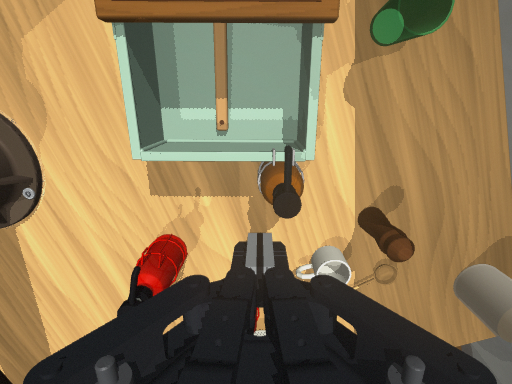

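The wrist view shows the pump head at about (287,205), the brush handle at (222,20–130) and the fingertips at (260,235). Next I'll refine the numbers from depth.

Run:
```python
from h import *
z=np.load("w1.npz"); p={k:z[k] for k in("mtx","R","t")}; im,d=z["im"],z["d"]
c=cloud(d,p); vv,uu=np.mgrid[:384,:512]
dark=im.max(2)<70
m=dark&(uu>265)&(uu<310)&(vv>185)&(vv<225)&(c[...,2]>170)
print("pump",m.sum(),np.percentile(c[m][:,2],[5,50,95])); 
t=m&(abs(c[...,2]-np.percentile(c[m][:,2],80))<5)
cc,rad=cv2.minEnclosingCircle(np.argwhere(t)[:,::-1].astype(np.float32)); print(cc,rad,onplane(p,*cc,186),rad/p["mtx"][0,0]*(-(p["R"].T@p["t"])[2]-186))
yw=-0.343; ex=np.array([np.cos(yw),np.sin(yw)]);ey=np.array([-np.sin(yw),np.cos(yw)])
# rims at 110, lines by pixels
for n,q in(("inner left wall",[(115,24),(133,153)]),("end wall outer",[(140,160),(305,160)]),("right outer",[(323,24),(315,155)])):
    print(n,[onplane(p,*a,110)[:2].round(1) for a in q])
hsv=cv2.cvtColor(im,cv2.COLOR_BGR2HSV)
rim=(uu>100)&(uu<335)&(vv>20)&(vv<170)&(abs(c[...,2]-110)<4)&(hsv[...,0]>60)&(hsv[...,0]<100)
P=c[rim][:,:2]; print("rim",len(P),cv2.minAreaRect(P.astype(np.float32)))
h=(uu>205)&(uu<240)&(vv>22)&(vv<135)&(hsv[...,0]<22)&(hsv[...,1]>90)&(c[...,2]<50)
for a in range(25,135,15):
    q=c[h&(abs(vv-a)<3)]; print(a,q.mean(0).round(1) if len(q) else 0,(np.ptp(q@np.r_[ex,0])).round(1) if len(q) else 0)
b=c[(abs(vv-10)<6)&(uu>120)&(uu<330)]; print("board z",np.median(b[:,2]))
q=c[(abs(vv-18)<6)&(uu>120)&(uu<330)&(abs(c[...,2]-130)<4).astype(bool)]; 
print("board edge", np.unique(np.round((q[:,:2]@ey)))[:4])
print("end wall y outer",np.percentile(P@ey,[.5,2]),"x",np.percentile(P@ex,[.5,99.5]))
for pt in((475,-91),(537,-199)): print(pt@ex,pt@ey)
```

```text
pump 670 [180.23252709 186.19108514 187.49785514]
(286.8529357910156, 201.61764526367188) 15.931672096252441 [ 536.45622422 -194.01133776  186.        ] 18.522197506371086
inner left wall [array([403.7,  76.9]), array([348.1, -76.8])]
end wall outer [array([352.9, -89.4]), array([ 579.5, -170.2])]
right outer [array([650.8, -11.2]), array([ 595.3, -168. ])]
rim 4083 ((496.1897277832031, -47.69038391113281), (175.7086944580078, 266.1889343261719), 70.25755310058594)
25 [524.6  52.3  32.2] 19.9
40 [517.3  33.8  30.5] 18.7
55 [509.4  14.8  28.6] 19.1
70 [501.6  -5.2  26.7] 17.9
85 [493.1 -25.8  24.8] 18.7
100 [485.5 -47.7  22.3] 18.6
115 [476.1 -70.1  20.1] 18.9
130 [467.9 -91.4  17.9] 17.3
board z 130.33117914655884
board edge [208. 209. 210. 211.]
end wall y outer [34.43967792 34.60377883] x [351.68729239 615.36042723]
477.9357930554896 74.04983265626075
572.6461867138527 -6.807704611936458
```

>>> play_rows(
  increments=[
    [0, [-0.02, 0.018, 0.03], [0, 0, 0]],
    [0, [-0.037, 0.035, 0.075], [0, 0, 0]],
    [0, [-0.037, 0.035, 0.12], [0, 0, 0]],
    [0, [-0.037, 0.035, 0.155], [0, 0, 0]],
    [0, [-0.037, 0.035, 0.168], [0, 0, 0]],
    [0, [-0.037, 0.035, 0.174], [0, 0, 0]],
    [0, [-0.037, 0.035, 0.178], [0, 0, 0]],
    [0, [-0.037, 0.035, 0.182], [0, 0, 0]],
  ],
)

```text
t: 3.55
position: [535.6, -197.9, 180.4]
eef_rot: [3.14, 0.001, 1.224]
wrist_force: [-3.7, -3.1, 4.6]
opening: 0.001
gripper_force: 2.6
```

>>> play_rows(
  increments=[
    [0, [0, 0, 0.003], [0, 0, 0]],
    [0, [0, 0, 0.006], [0, 0, 0]],
    [0, [0, 0, 0.008], [0, 0, 0]],
    [0, [0, 0, 0.009], [0, 0, 0]],
    [0, [0, 0, 0.009], [0, 0, 0]],
  ],
)

```text
t: 4.18
position: [535.7, -197.9, 172.0]
eef_rot: [3.139, 0.001, 1.224]
wrist_force: [-5.2, -3.1, 14.6]
opening: -0.002
gripper_force: 6.9
```

>>> play_rows(
  increments=[
    [0, [0, 0, 0.001], [0, 0, 0]],
    [0, [0, 0, 0.002], [0, 0, 0]],
    [0, [0, 0, 0.002], [0, 0, 0]],
  ],
)

```text
t: 4.55
position: [535.8, -198.0, 171.8]
eef_rot: [3.137, 0.001, 1.224]
wrist_force: [-11.0, -1.3, 31.8]
opening: 0.001
gripper_force: 15.8
```

The pump bottomed out at 171.8 mm: 14 mm of travel, with the force rising to 32 N. Releasing it and moving to hover over the handle.

>>> play_rows(
  increments=[
    [0, [0, 0, -0.008], [0, 0, 0]],
    [0, [0, 0, -0.025], [0, 0, 0]],
    [0, [0, 0, -0.05], [0, 0, 0]],
    [0, [0.02, -0.01, -0.075], [0, 0, 0]],
    [60, [0.06, -0.037, -0.08], [0, 0.06, 0.01]],
    [60, [0.1, -0.06, -0.08], [0, 0.14, 0.02]],
    [60, [0.14, -0.085, -0.07], [0, 0.22, 0.03]],
    [60, [0.158, -0.097, -0.062], [0, 0.26, 0.03]],
    [60, [0.158, -0.097, -0.062], [0, 0.26, 0.03]],
    [60, [0.158, -0.097, -0.062], [0, 0.26, 0.03]],
  ],
)

```text
t: 5.8
position: [498.5, -16.4, 230.8]
eef_rot: [-3.139, -0.259, 1.193]
wrist_force: [0.0, -1.4, 0.0]
opening: 0.602
gripper_force: 0.0
```

Run:
```python
from h import *
s=r.sense();print(s["t"],s["position"],s["eef_rot"],s["wrist_force"])
T=Ro.from_euler("xyz",s["eef_rot"]).as_matrix();print(T.round(3))
im,d,p=grab("wrist"); cv2.imwrite("pics/w2.png",im); c=cloud(d,p); vv,uu=np.mgrid[:384,:512]
hsv=cv2.cvtColor(im,cv2.COLOR_BGR2HSV)
h=(hsv[...,0]<22)&(hsv[...,1]>90)&(c[...,2]<40)&(c[...,2]>10)&(abs(c[...,0]-495)<60)&(abs(c[...,1]+20)<90)
for y in range(-95,50,15):
    q=c[h&(abs(c[...,1]-y)<3)]; print(y,len(q),np.median(q,0).round(1) if len(q) else 0)
print(c[h][:,1].min())
i2,d2,p2=grab("scene"); a=r.tip_of("scene","pump_top"); print([(o["point"],o["p"]) for o in a])
```

```text
5.8 [498.52482402 -16.37375889 230.75854247] [-3.13886007 -0.25914766  1.19334147] [ 0.03337179 -1.40916565  0.00355751]
[[ 0.356  0.93   0.092]
 [ 0.899 -0.368  0.239]
 [ 0.256 -0.003 -0.967]]
-95 11 [471.8 -93.1  18. ]
-80 63 [471.7 -79.9  19.9]
-65 64 [478.2 -64.9  20.8]
-50 64 [484.5 -50.2  22.2]
-35 63 [490.1 -35.   23.9]
-20 69 [496. -20.  25.]
-5 72 [501.3  -5.   26.8]
10 73 [506.9  10.   28.2]
25 75 [513.2  25.   29.6]
40 55 [516.1  39.3  31.6]
-95.16898165012235
[([223.6, 151.3], 0.59), ([268.4, 122.7], 0.53), ([230.5, 117.0], 0.44)]
```

View pics/w2.png

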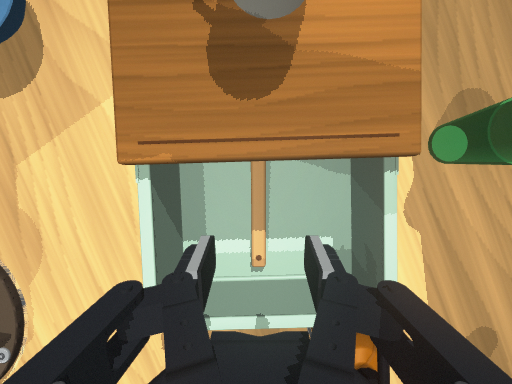

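The wrist view shows the handle centred between the fingers, at column 258 from row 160 to 265. The board edge (row 160) is clear. Descending.

>>> play_rows(
  increments=[
    [60, [-0.01, 0, 0.038], [0, 0, 0]],
    [60, [-0.021, 0, 0.081], [0, 0, 0]],
    [60, [-0.033, 0, 0.126], [0, 0, 0]],
    [60, [-0.044, 0, 0.165], [0, 0, 0]],
    [60, [-0.051, 0, 0.193], [0, 0, 0]],
    [60, [-0.054, 0, 0.204], [0, 0, 0]],
    [60, [-0.056, 0, 0.212], [0, 0, 0]],
    [60, [-0.056, 0, 0.212], [0, 0, 0]],
  ],
)

```text
t: 6.95
position: [497.5, -15.2, 11.3]
eef_rot: [-3.138, -0.26, 1.193]
wrist_force: [-0.5, -0.1, 0.5]
opening: 0.599
gripper_force: 0.0
```

>>> play_rows(
  increments=[
    [0, [0, 0, 0], [0, 0, 0]],
    [0, [0, 0, 0], [0, 0, 0]],
    [0, [0, 0, 0], [0, 0, 0]],
    [0, [0, 0, 0], [0, 0, 0]],
    [0, [0, 0, 0], [0, 0, 0]],
    [0, [0, 0, 0], [0, 0, 0]],
  ],
  squeeze=70,
)

```text
t: 7.7
position: [497.6, -15.3, 11.9]
eef_rot: [-3.139, -0.26, 1.194]
wrist_force: [-0.8, -1.7, 7.4]
opening: 0.214
gripper_force: 68.7
```

Gripped: opening 18 mm, 69 N. Lifting and tilting in stages.

>>> play_rows(
  increments=[
    [0, [0.0025, 0, -0.01], [0, -0.03, 0]],
    [0, [0.006, 0, -0.025], [0, -0.09, 0]],
    [0, [0.0093, 0, -0.0397], [0, -0.15, 0]],
    [0, [0.0102, 0, -0.055], [0, -0.215, 0]],
    [0, [0.0112, 0, -0.0701], [0, -0.28, 0]],
    [0, [0.0065, 0, -0.083], [0, -0.34, 0]],
    [0, [0.0014, 0, -0.0956], [0, -0.4, 0]],
    [0, [0.0014, 0, -0.0956], [0, -0.4, 0]],
  ],
)

```text
t: 8.7
position: [489.4, -36.6, 104.5]
eef_rot: [-3.139, 0.14, 1.195]
wrist_force: [-0.4, -0.1, -1.6]
opening: 0.211
gripper_force: 68.6
```

Run:
```python
from h import *
s=r.sense();print(s["t"],s["position"],s["eef_rot"],s["wrist_force"],s["wrist_torque"],s["opening"])
im,d,p=grab("wrist"); 
i2,d2,p2=grab("top")
cv2.imwrite("pics/w3.png",np.hstack([cv2.resize(im,(400,300)),cv2.resize(i2[110:240,170:343],(400,300))]))
```

```text
8.7 [489.37878404 -36.56845273 104.52916584] [-3.13943507  0.13953262  1.19507492] [-0.4155205  -0.09542454 -1.59666254] [ 0.04469346  0.02018481 -0.01286077] 0.21133586772898638
```

View pics/w3.png

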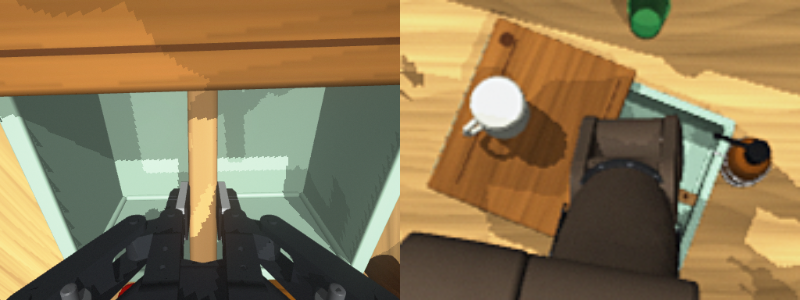

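The wrist half shows the handle at column 203 passing freely under the board edge at row 90. The top half shows the mug and board unmoved. Next I'll draw it out with more tilt.

>>> play_rows(
  increments=[
    [0, [-0.015, 0, -0.013], [0, -0.075, 0]],
    [0, [-0.03, 0, -0.026], [0, -0.15, 0]],
    [0, [-0.045, 0, -0.038], [0, -0.225, 0]],
    [0, [-0.06, 0, -0.049], [0, -0.3, 0]],
    [0, [-0.075, 0, -0.049], [0, -0.3, 0]],
    [0, [-0.09, 0, -0.049], [0, -0.3, 0]],
    [0, [-0.09, 0, -0.049], [0, -0.3, 0]],
  ],
)

```text
t: 9.68
position: [458.3, -114.5, 164.7]
eef_rot: [-3.137, 0.439, 1.194]
wrist_force: [0.5, 0.2, 0.3]
opening: 0.212
gripper_force: 68.6
```

>>> play_rows(
  increments=[
    [0, [-0.011, 0, 0.005], [0, 0, 0]],
    [0, [-0.0225, 0, 0.0105], [0, 0, 0]],
    [0, [-0.034, 0, 0.016], [0, 0, 0]],
    [0, [-0.045, 0, 0.021], [0, 0, 0]],
    [0, [-0.045, 0, 0.021], [0, 0, 0]],
  ],
)

```text
t: 10.3
position: [440.4, -160.4, 165.1]
eef_rot: [-3.137, 0.44, 1.195]
wrist_force: [0.4, -0.0, -0.7]
opening: 0.212
gripper_force: 68.6
```

Run:
```python
from h import *
s=r.sense();print(s["t"],s["position"],s["eef_rot"],s["wrist_force"],s["opening"],s["qpos"].round(2))
im,d,p=grab("wrist"); 
i2,d2,p2=grab("scene")
cv2.imwrite("pics/w4.png",np.hstack([cv2.resize(im,(400,300)),cv2.resize(i2[110:290,160:400],(400,300))]))
```

```text
10.3 [ 440.35311691 -160.3615546   165.07009768] [-3.13738364  0.44007943  1.19461147] [ 0.42659128 -0.01122365 -0.74774402] 0.21248506254734825 [-0.26  0.42  1.99 -0.58  0.87  0.53]
```

View pics/w4.png

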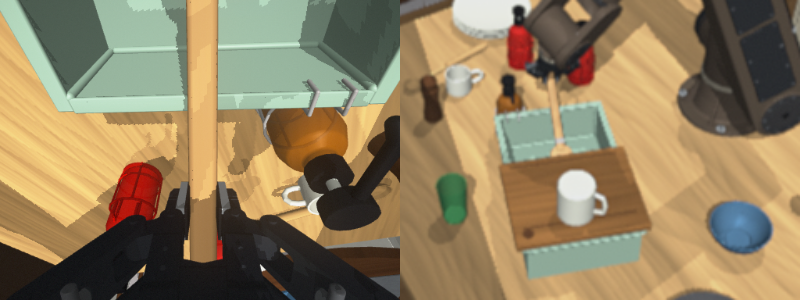

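The wrist half shows the gripper clear of the soap on the right and the red bottle on the left. The scene half shows the head just emerging at (562,150) near the board edge. Before lifting I'll measure how far the head is from the edge.

Run:
```python
from h import *
e=np.array([.369,.929]);n=np.array([.929,-.369])
for cam in("scene","top"):
    im,d,p=grab(cam); c=cloud(d,p); 
    rel=c[...,:2]-np.array([497,-17]); S=rel@e; L=rel@n
    m=(abs(L)<38)&(S>-130)&(S<57)&(c[...,2]>12)&(c[...,2]<128)&(d>0)
    hsv=cv2.cvtColor(im,cv2.COLOR_BGR2HSV); m&=~((hsv[...,0]>55)&(hsv[...,0]<100))
    for a in range(-130,60,15):
        k=m&(S>=a)&(S<a+15); print(cam,a,k.sum(),(np.percentile(c[k][:,2],[5,95]).round(),np.percentile(L[k],[3,97]).round()) if k.sum()>3 else "")
```

```text
scene -130 3 
scene -115 21 (array([ 17., 110.]), array([-26.,  14.]))
scene -100 5 (array([ 27., 128.]), array([ 1., 10.]))
scene -85 22 (array([111., 128.]), array([-7., 10.]))
scene -70 18 (array([103., 122.]), array([-9.,  8.]))
scene -55 19 (array([ 96., 116.]), array([-9., 10.]))
scene -40 23 (array([ 88., 106.]), array([-9.,  9.]))
scene -25 27 (array([69., 98.]), array([-9., 17.]))
scene -10 52 (array([62., 85.]), array([-21.,  24.]))
scene 5 10 (array([67., 77.]), array([-21.,  19.]))
scene 20 0 
scene 35 0 
scene 50 0 
top -130 0 
top -115 0 
top -100 0 
top -85 0 
top -70 0 
top -55 0 
top -40 0 
top -25 0 
top -10 0 
top 5 0 
top 20 0 
top 35 0 
top 50 0
```

The head spans s≈-18 to about 28 along the draw line, and the board edge is at 58, so the gap is about 30 mm. Lifting straight up.

>>> play_rows(
  increments=[
    [0, [-0.007, 0, -0.0125], [0, 0, 0]],
    [0, [-0.015, 0, -0.028], [0, 0, 0]],
    [0, [-0.024, 0, -0.046], [0, 0, 0]],
    [0, [-0.033, 0, -0.064], [0, 0, 0]],
    [0, [-0.042, 0, -0.082], [0, 0, 0]],
    [0, [-0.051, 0, -0.1], [0, 0, 0]],
    [0, [-0.06, 0, -0.118], [0, 0, 0]],
    [0, [-0.069, 0, -0.136], [0, 0, 0]],
    [0, [-0.078, 0, -0.154], [0, 0, 0]],
    [0, [-0.086, 0, -0.169], [0, 0, 0]],
    [0, [-0.086, 0, -0.169], [0, 0, 0]],
    [0, [-0.086, 0, -0.169], [0, 0, 0]],
  ],
)

```text
t: 12.0
position: [439.0, -165.2, 354.1]
eef_rot: [-3.137, 0.44, 1.196]
wrist_force: [0.5, 0.7, -1.1]
opening: 0.218
gripper_force: 68.7
```

Run:
```python
from h import *
s=r.sense();print(s["t"],s["position"],s["eef_rot"],s["wrist_force"],s["joint_velocities"].round(3),s["opening"])
im,d,p=grab("scene"); z=np.load("scene0.npz")
for k in("brush_head","brush_tip"):
    for o in r.tip_of("scene",k)[:1]:
        u,v=o["point"];print(k,o["p"],u,v,w(p,u,v,d[int(v),int(u)]))
c=cloud(d,p); e=np.array([.369,.929]);n=np.array([.929,-.369]); rel=c[...,:2]-np.array([497,-17]); S=rel@e; L=rel@n
m=(abs(L)<38)&(S>-120)&(S<90)&(c[...,2]>200)&(c[...,2]<330)&(d>0)
print("brush low part: S",np.percentile(S[m],[1,99]),"z",np.percentile(c[m][:,2],[1,99]),m.sum())
df=abs(d-z["d"])>6; out=im.copy(); out[df]=out[df]//2+np.array([0,0,120],np.uint8)
cv2.imwrite("pics/w5.png",np.hstack([cv2.resize(im[60:300,130:450],(400,300)),cv2.resize(out[60:300,130:450],(400,300))]))
```

```text
12.0 [ 439.01104497 -165.15427817  354.13741636] [-3.13658955  0.44002943  1.19624955] [ 0.49036233  0.72089598 -1.0578396 ] [-0.001  0.008  0.006 -0.    -0.001  0.001] 0.21832472521183677
brush_head 0.77 257.8 169.4 [497.65321322  -9.74084041 248.73422256]
brush_tip 0.25 185.2 148.5 [ 565.61080829 -531.78961792   -6.86423968]
brush low part: S [-105.83380237   23.37384483] z [232.48877401 328.32725025] 338
```

View pics/w5.png

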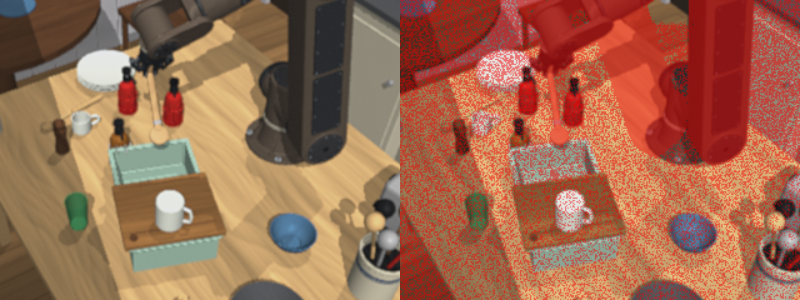

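The brush hangs head down at (160,135) in the left half, above the open part of the tub. The board, mug, soap and the rest are in place. Holding briefly to check that it is steady, then handing in.

>>> play_rows(
  increments=[
    [0, [0, 0, 0], [0, 0, 0]],
    [0, [0, 0, 0], [0, 0, 0]],
    [0, [0, 0, 0], [0, 0, 0]],
    [0, [0, 0, 0], [0, 0, 0]],
    [0, [0, 0, 0], [0, 0, 0]],
    [0, [0, 0, 0], [0, 0, 0]],
  ],
)

```text
t: 12.9
position: [439.3, -165.3, 354.6]
eef_rot: [-3.137, 0.44, 1.196]
wrist_force: [-0.3, 0.2, -0.0]
opening: 0.214
gripper_force: 68.7
```

Run:
```python
from h import *
im,d,p=grab("scene")
for o in r.tip_of("scene","brush_head")[:1]: print(o)
print(r.sense()["opening"]); print(r.close_job())
```

```text
{'point': [255.8, 167.1], 'p': 0.9}
0.21035895809366403
the job is handed in; nothing more can be done
None
```

I pressed the pump fully down and released it (I did not measure its return), drew the brush out of the tub with no sign of the board or mug moving, and handed in at about 13 s with the brush held still, head down, over the open part of the tub.

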